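Close the length gauge on the child's shoe last

ROBOT

A 6-joint arm with a two-finger parallel gripper is mounted at the origin on the work surface. World frame = base frame: x ahead of the robot, y to its left, z up, the work surface at z = 0. Lengths are in m, angles in rad, forces in N, time in s.
With the tool pointing down it reaches from about 0.275 to 0.725 m from the base axis. Payload 15.9 kg.
Tool frame: the origin (TCP) lies between the finger pads; the fingertips stand 14 mm ahead of it and the grasp point (between the pads) lies 5 mm behind it (arm.tcp_to_tips is the distance from the TCP to the fingertips, in m); z points along the fingers, y is the direction in which the jaws open and shut (so a half turn about z gives the same grasp; the last joint's range is limited). The gripper opens to 85 mm and grips with 20 to 120 N. Pads are 22 mm wide; open, the fingers measure 114 mm over their backs; the gripper's body (76 mm by 85 mm) begins 54 mm behind the grasp point. The pads swing forward as they close: fully open they stand 13 mm farther back than shut.
Start: joints at [0, 0.213, -0.034, 1.323, 0, 1.571], TCP at [0.5, -0, 0.245] pointing down, gripper open.
Joint ranges: [-2.98, 2.98], [-0.74, 1.72], [-1.14, 1.35], [-2.1, 2.04], [-1.57, 1.44], [-3.14, 3.14]. Speed limits (rad/s): [1.89, 1.89, 2.39, 2.57, 3.14, 3.14].

INTERFACE

Orientations are given as a unit quaternion [x, y, z, w].
In Python, from cell import arm, viewer gives the robot as it stands.
- The arm moves only by the tool servo_tool, never from a script. Its arguments are lists of equal length, an entry for each row: "translation": the shift along the tool's x, y, z in cm, a list of three; "turn": the turn, a rotation vector about the tool's x, y, z in rad, a list of three; "grip": the gripper command: -1 is shut, 1 is fully open, values between are in proportion. In form: {"translation": [[dx, dy, dz], ...], "turn": [[rx, ry, rz], ...], "grip": [grip, ...]}. A call has 1 to 8 rows; each row shifts and turns the pose as measured when the row begins, along the tool's axes as they then stand; what a row does not reach is not made up. A row lasts 1/12 s, in which the tool goes at most 41.7 mm and 7.16 degrees, less where a joint would pass 70% of its speed; a pose out of reach is approached as far as the arm can. A call is refused whole if a number of a shift passes 4.17 or a number of a turn 0.125, either way. A call with a gripper value outside its range is refused whole. The fingers move at their own pace and stop on an object; the grip force is fixed at half the most. Time passes only in rows, so rows that do not move let the fingers close. It gives the time, the measured TCP pose, the force and the opening at its end, in the units of the state.
- arm.get_obs(): the state, without advancing time (a new reading comes with each control period).
- viewer.capture(name): name is "scene" or "side" or "wrist"; returns the picture (480x640x3 uint8, red, green, blue); there is no depth.
- viewer.get_calibration(name): a dict with "vfov" (degrees; the focal length in pixels is half the picture's height over the tangent of half this angle, whatever the lens; pixels are square), "cx", "cy" (the principal point, pixels), "dist_coeffs" ([k1, k2, p1, p2, k3] as OpenCV has them; the pictures are not rectified), "position" and "rotation" of the camera in the world. Camera axes: x right, y down, z forward; pixel columns grow to the right and rows downward; lengths in m; the calibration is good to about 2 mm. A picture is of the moment at which its call begins: read the wrist's pose just before it. get_calibration takes no time and is no camera call; for the wrist camera it gives the pose at the moment of the call.
- arm.finish_job(): hands the job in, once; it reports no verdict.
The state is a dict: "time": time; "q": joint angles; "dq": joint speeds; "joint_torque": joint torques, N m; "tcp_pos": TCP position; "tool_rot": TCP orientation; "contact_force": force on the tool from outside, world axes, zero at the start; "ft_torque": the same for the moment, N m; "finger_gap": finger opening in m.
Only numpy, scipy, OpenCV 4.12 (cv2) and the standard library are available. Lean on these libraries where they do the work, as an engineer would, in place of code of your own. Each camera call takes 0.05 s, during which the arm holds its last target. There are 200 camera calls.

TASK

Two identical shoe-length gauges are fixed on the cobbler's bench; one holds a small wooden shoe last. On that gauge, press the thumb button on the toe stop fully down and, holding it down, slide the stop along its rail up to the toe of the last, then let go so that the stop locks there; do not force the stop along while it is locked. Leave the last lying in its place and do not shift the stop of the empty gauge.

Things in the scene. Friction and masses are not known exactly. Their poses are not given: they have to be found in the camera images.
- thumb_pad (a point): Top centre of the unpressed thumb button on the toe stop of the gauge that holds the last, 55 mm above the bench; moves with the stop, does not sink with the button. x: along the rail towards the toe (roughly away from the robot), z up. Button: flat ribbed rubber pad, 40 mm along the rail, 36 mm across, between two upright aluminium walls of the stop, open to both sides
- toe_stop (a joint): that toe stop along its rail, 0 to 0.18 m, growing towards the last. Button up: a brake locks it (it slips only above some 12 N). Button down: slides with about 2 N, stays where left. It is 68 mm long; its wall on the last's side, the stop plate, is 64 mm wide, top 85 mm above the bench, inner face 26 mm and outer face 34 mm from thumb_pad; the rear wall's inner face 28 mm, top 69 mm high
- release (a joint): how far that thumb button is pressed down, 0 (up, locked) to 0.008 m (fully down, level with 47 mm above the bench). Stiffly sprung: 9 N starts it moving, 12 N takes it fully down; the stop slides freely from 0.001 m on. It springs up when let go
- last_toe (a point): Tip of the toe of the last, a loose wooden foot form 180 mm long, 66 wide, 85 high at the heel, 0.25 to 0.5 kg, upright in line with the rail on the gauge's rest, heel at the fixed heel block (up to 5 mm of play). Point on its centre line, 40 mm above the bench, x from toe to heel. The stop plate meets the toe when this point is 34 mm ahead of thumb_pad along its x
- spare_pad (a point): The same point, thumb button top, on the toe stop of the other, empty gauge. Each gauge is a wooden board 420 x 110 mm, 18 mm thick, fixed to the bench, with a steel rail on its near half

How it is judged:
By the outcome, as a careful person would: the job done as asked, in the order asked, and still so for the second after the job is handed in, with the robot touching nothing.
It also fails if it takes over 32 s, if anything falls off the work surface, if the arm or the gripper's body presses on something with over 40 N, if the wrist force passes 120 N, or if a joint passes its speed limit or range.

## Working session

There is one attempt and no reset: what is moved stays moved. The work goes in short steps, Python scripts to look and compute and a tool call to move; the robot and the scene stay as the last step left them, time stands still between calls to the robot, and variables do not carry over. Pictures are saved under pics/ and viewed, about 8 in all and at most 12, crops included, and the job is handed in when it is done.

Besides the shell and the picture viewer there is one more tool, called after "Call:" as name(argument=value, ...) on one line, values as JSON. servo_tool: Moves the arm, as the interface text tells. Its arguments: {"type":"object","properties":{"translation":{"type":"array"},"turn":{"type":"array"},"grip":{"type":"array"}},"required":["translation","turn","grip"]}

```bash
ls; mkdir -p pics; python3 - <<'E'
from cell import arm, viewer
import cv2
print(arm.get_obs())
for n in("scene","side","wrist"):
    c=viewer.get_calibration(n); print(n,c)
    cv2.imwrite(f"pics/{n}0.png",cv2.cvtColor(viewer.capture(n),cv2.COLOR_RGB2BGR))
E
```

```text
pics
{'time': 0.0, 'q': array([-1.76508940e-05,  2.13339566e-01, -3.50561597e-02,  1.32350005e+00,
        1.59919578e-05,  1.57079612e+00]), 'dq': array([-1.04738007e-03,  7.95950996e-05,  1.38816161e-04, -1.46222465e-03,
       -1.33863587e-03,  6.86640260e-04]), 'joint_torque': array([-1.43474466e-03, -6.86183596e+01,  4.87125492e+01,  1.75234705e-02,
       -1.83502889e-04, -7.31988712e-05]), 'tcp_pos': array([ 4.99675486e-01, -3.99654458e-06,  2.44825610e-01]), 'tool_rot': array([ 7.07112843e-01,  7.07100505e-01, -3.83054487e-04, -3.94369451e-04]), 'contact_force': array([ 0.41085158, -0.09086481, -0.87763547]), 'ft_torque': array([-0.02657806,  0.02278357,  0.02383584]), 'finger_gap': 0.08525647913907851}
scene {'vfov': 42.47490027684935, 'cx': 309.1762130669905, 'cy': 228.07985676739582, 'dist_coeffs': array([-0.21148489,  0.        ,  0.        ,  0.        ,  0.        ]), 'position': array([1.16840016, 0.12039387, 0.51160992]), 'rotation': array([ 0.57384499,  0.68429051, -0.3477744 , -0.28548448])}
side {'vfov': 47.62212889207692, 'cx': 325.5681215351295, 'cy': 234.01698363541868, 'dist_coeffs': array([-0.07853913,  0.        ,  0.        ,  0.        ,  0.        ]), 'position': array([ 0.3691623 , -0.43406815,  0.64252283]), 'rotation': array([ 0.92249095, -0.19760138,  0.06076866, -0.32599282])}
wrist {'vfov': 60.82143052847649, 'cx': 320.79409069177416, 'cy': 238.8909039869592, 'dist_coeffs': array([-0.05502063,  0.        ,  0.        ,  0.        ,  0.        ]), 'position': array([0.50072774, 0.06844498, 0.37313579]), 'rotation': array([ 9.90597457e-01, -4.77069096e-04, -1.28132673e-04,  1.36808021e-01])}
```

View pics/scene0.png

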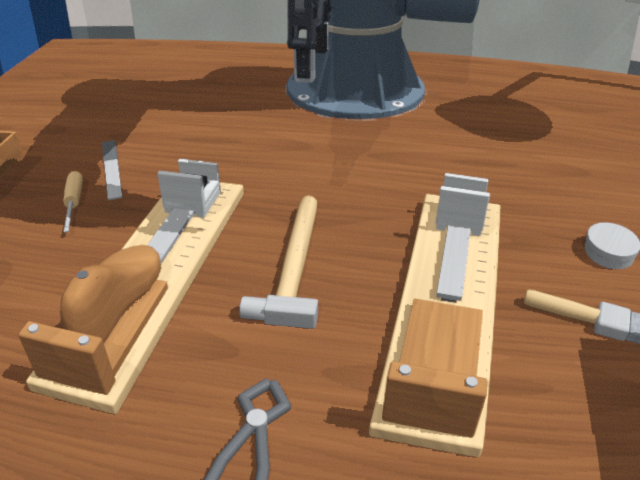

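View pics/side0.png

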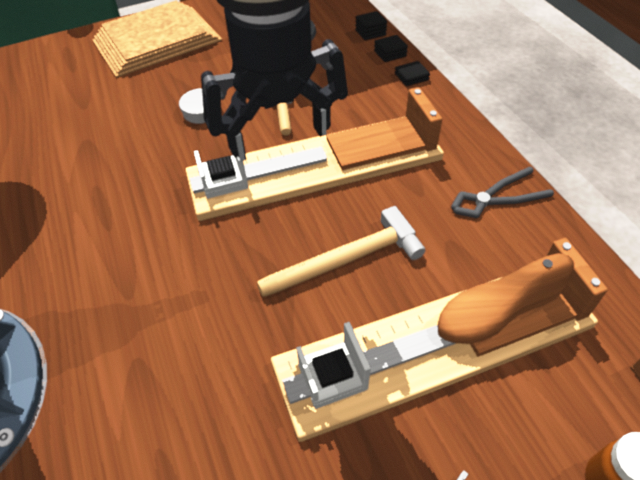

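View pics/wrist0.png

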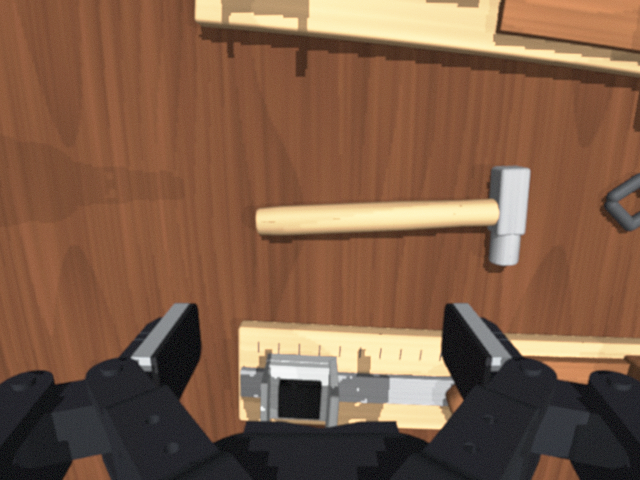

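Scene and side views show the last on the gauge at y<0. Its button is at about (331,368) in side and (300,400) in wrist. The toe is at about (441,328) in side. Next is a rough position, to plan a closer wrist view.

```bash
cat > h.py <<'E'
import numpy as np, cv2
from scipy.spatial.transform import Rotation as R
def ray(c,uv):
    f=240/np.tan(np.radians(c['vfov']/2)); K=np.array([[f,0,c['cx']],[0,f,c['cy']],[0,0,1.]])
    p=cv2.undistortPoints(np.array([[uv]],float),K,np.array(c['dist_coeffs']))[0,0]
    d=R.from_quat(c['rotation']).apply([p[0],p[1],1]); return np.array(c['position']),d/np.linalg.norm(d)
def plane(c,uv,z):
    o,d=ray(c,uv); return o+d*(z-o[2])/d[2]
def tri(*obs):
    A=np.zeros((3,3));b=np.zeros(3);L=[ray(*x) for x in obs]
    for o,d in L:
        M=np.eye(3)-np.outer(d,d);A+=M;b+=M@o
    p=np.linalg.solve(A,b); return p,[round(1e3*np.linalg.norm((np.eye(3)-np.outer(d,d))@(p-o)),1) for o,d in L]
def proj(c,P):
    f=240/np.tan(np.radians(c['vfov']/2)); K=np.array([[f,0,c['cx']],[0,f,c['cy']],[0,0,1.]])
    r=R.from_quat(c['rotation']).inv()
    return cv2.projectPoints(np.atleast_2d(P).astype(float),r.as_rotvec(),-r.apply(c['position']),K,np.array(c['dist_coeffs']))[0][:,0]
E
python3 - <<'E'
from cell import arm,viewer
from h import *
np.set_printoptions(precision=4,suppress=True)
s=viewer.get_calibration("side");w=viewer.get_calibration("wrist");c=viewer.get_calibration("scene")
print(tri((s,(332,368)),(w,(300,400))))
print("toe",plane(s,(441,328),.04), plane(c,(158,258),.05))
for uv in((272,352),(300,432),(597,322)): print(plane(s,uv,.018))
E
```

```text
(array([ 0.4797, -0.1811,  0.0463]), [np.float64(1.3), np.float64(1.3)])
toe [ 0.6255 -0.1857  0.04  ] [ 0.6453 -0.1625  0.05  ]
[ 0.4235 -0.1181  0.018 ]
[ 0.4174 -0.2264  0.018 ]
[ 0.8271 -0.2565  0.018 ]
```

Call:
servo_tool(translation=[[-3.5, 0, 0], [-3.5, 0, 0], [-3.5, 0, 0], [-3.5, 0, 0], [-3.5, 0, 0], [-3.5, 0, 0], [0, 0, 0], [0, 0, 0]], turn=[[0, 0, 0], [0, 0, 0], [0, 0, 0], [0, 0, 0], [0, 0, 0], [0, 0, 0], [0, 0, 0], [0, 0, 0]], grip=[1, 1, 1, 1, 1, 1, 1, 1])

```text
time: 0.82
tcp_pos: [0.4989, -0.218, 0.2426]
tool_rot: [0.705, 0.709, -0.001, -0.002]
contact_force: [0.7, 0.9, -0.4]
finger_gap: 0.0856
```

```bash
cat > cap.py <<'E'
from cell import arm,viewer
import cv2,pickle,sys
n=sys.argv[1]; c=viewer.get_calibration("wrist")
cv2.imwrite(f"pics/{n}.png",cv2.cvtColor(viewer.capture("wrist"),cv2.COLOR_RGB2BGR)); pickle.dump(c,open(n+".pkl","wb")); print(c['position'],abs(arm.get_obs()['dq']).max())
E
python3 cap.py a
```

```text
[ 0.49995918 -0.14973779  0.37098344] 0.03819364811188236
```

Call:
servo_tool(translation=[[0, 3, 0], [0, 3, 0], [0, 3, 0], [0, 3, 0], [0, 0, 0], [0, 0, 0]], turn=[[0, 0, 0], [0, 0, 0], [0, 0, 0], [0, 0, 0], [0, 0, 0], [0, 0, 0]], grip=[-1, -1, -1, -1, -1, -1])

```text
time: 1.37
tcp_pos: [0.6228, -0.2097, 0.2403]
tool_rot: [0.704, 0.711, -0.002, -0.004]
contact_force: [-0.5, 0.7, -0.2]
finger_gap: 0.0122
```

```bash
python3 cap.py b
```

```text
[ 0.62397022 -0.14166276  0.36878959] 0.0398544708855902
```

View pics/a.png

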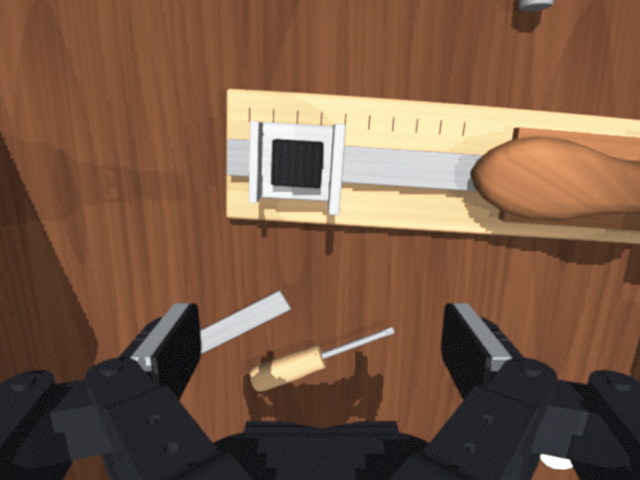

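View pics/b.png

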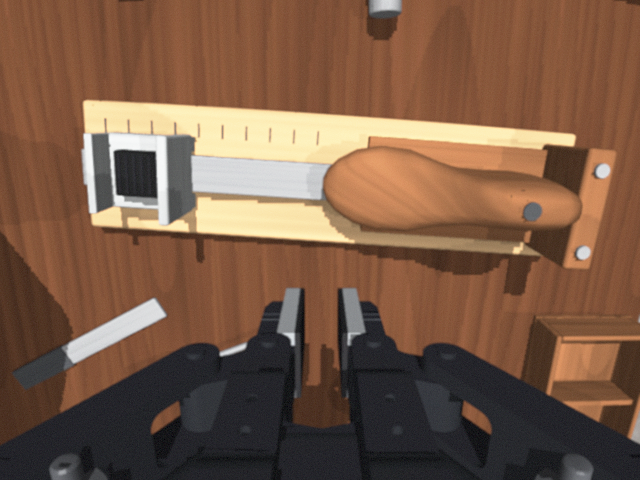

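Image a shows the button centre at about (298,165) and the toe at (472,176). In b the button's left edge is at x≈115 and the toe at (324,182). I'll zoom in on both.

```bash
python3 - <<'E'
import cv2,numpy as np
a=cv2.imread("pics/a.png")[105:225,230:360];b=cv2.imread("pics/b.png")[115:235,75:205]
a2=cv2.imread("pics/a.png")[125:225,450:580];b2=cv2.imread("pics/b.png")[130:230,302:432]
r=lambda i,f:cv2.resize(i,None,fx=f,fy=f,interpolation=cv2.INTER_CUBIC)
cv2.imwrite("pics/z.png",np.vstack([np.hstack([r(a,3),r(b,3)]),np.hstack([r(a2,2),r(b2,2),np.zeros((200,260,3),np.uint8)])]))
E
```

```text
(no output)
```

View pics/z.png

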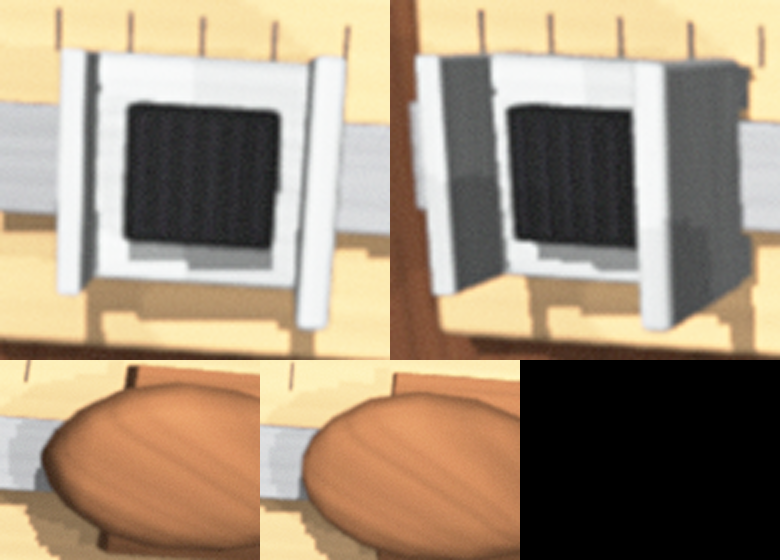

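```bash
python3 - <<'E'
from h import *; import pickle
from cell import viewer
np.set_printoptions(precision=4,suppress=True)
a=pickle.load(open("a.pkl","rb"));b=pickle.load(open("b.pkl","rb"));s=viewer.get_calibration("side")
T=lambda n,p,q:print(n,*tri((a,p),(b,q)))
T("btnTL",(272.3,139.3),(114.3,150.3));T("btnBL",(271.3,185),(116.7,196.7))
T("plTR",(345,124.3),(166.7,136.7));T("plBR",(338.3,214.3),(169,224.3))
T("plTL",(335,124),(156.7,135.7));T("plBL",(329,213.3),(160,225))
T("toe",(471,172.5),(323,183))
P=[plane(a,u,.055) for u in((272.3,139.3),(323.3,142.3),(271.3,185),(320.7,187.7))]
print(np.array(P),np.mean(P,0))
for u in((228,90),(228,217),(640,120)): print("board a",plane(a,u,.018))
for u in((85,101),(93,224),(575,135),(540,254)): print("board b",plane(b,u,.018))
for z in(.03,.04,.05):print("toe a/b",plane(a,(471,172.5),z),plane(b,(323,183),z))
E
```

```text
btnTL [ 0.4621 -0.1604  0.0516] [np.float64(0.0), np.float64(0.0)]
btnBL [ 0.4606 -0.1958  0.0534] [np.float64(0.6), np.float64(0.6)]
plTR [ 0.5157 -0.1494  0.0816] [np.float64(0.1), np.float64(0.1)]
plBR [ 0.512  -0.212   0.0817] [np.float64(0.3), np.float64(0.3)]
plTL [ 0.5088 -0.1489  0.0818] [np.float64(0.2), np.float64(0.2)]
plBL [ 0.5053 -0.2119  0.0818] [np.float64(0.4), np.float64(0.4)]
toe [ 0.6239 -0.1873  0.0316] [np.float64(0.3), np.float64(0.3)]
[[ 0.4625 -0.1604  0.055 ]
 [ 0.501  -0.1625  0.055 ]
 [ 0.4608 -0.195   0.055 ]
 [ 0.4991 -0.197   0.055 ]] [ 0.4808 -0.1787  0.055 ]
board a [ 0.4225 -0.1219  0.018 ]
board a [ 0.4169 -0.2288  0.018 ]
board a [ 0.7734 -0.1411  0.018 ]
board b [ 0.4241 -0.1216  0.018 ]
board b [ 0.4171 -0.2275  0.018 ]
board b [ 0.8375 -0.1455  0.018 ]
board b [ 0.8224 -0.2515  0.018 ]
toe a/b [ 0.6244 -0.1871  0.03  ] [ 0.6239 -0.1878  0.03  ]
toe a/b [ 0.6208 -0.186   0.04  ] [ 0.6239 -0.1865  0.04  ]
toe a/b [ 0.6171 -0.1849  0.05  ] [ 0.6239 -0.1851  0.05  ]
```

```bash
cat > go.py <<'E'
from h import *; from cell import arm; import sys
np.set_printoptions(precision=4,suppress=True)
t=np.array([float(v) for v in sys.argv[1:4]]); o=arm.get_obs(); Rt=R.from_quat(o['tool_rot'])
yaw=-0.0585; X=np.array([np.cos(yaw),np.sin(yaw),0]); Rd=np.column_stack([np.cross(X,[0,0,-1]),X,[0,0,-1]])
print("cm",100*Rt.inv().apply(t-o['tcp_pos']),"turn",(Rt.inv()*R.from_matrix(Rd)).as_rotvec(),"F",o['contact_force'],"tcp",o['tcp_pos'],o['finger_gap'],arm.tcp_to_tips,o['time'])
E
python3 go.py .481 -.179 .13
```

```text
cm [  3.1521 -14.0275  11.128 ] turn [-0.008  -0.0032  0.0683] F [ 0.159   0.5306 -0.6415] tcp [ 0.6225 -0.2095  0.2401] 0.004291370705569821 0.014 1.4167
```

Call:
servo_tool(translation=[[0.8, -3.5, 0], [0.8, -3.5, 1], [0.8, -3.5, 2], [0.8, -3.5, 3.5], [0, 0, 3], [0, 0, 1], [0, 0, 0]], turn=[[-0.008, -0.003, 0.068], [0, 0, 0], [0, 0, 0], [0, 0, 0], [0, 0, 0], [0, 0, 0], [0, 0, 0]], grip=[-1, -1, -1, -1, -1, -1, -1])

```text
time: 2.0
tcp_pos: [0.4898, -0.171, 0.1416]
tool_rot: [0.725, 0.689, 0.0, -0.0]
contact_force: [0.3, 0.3, -0.3]
finger_gap: -0.0
```

```bash
python3 go.py .481 -.179 .075
```

```text
cm [-0.8455 -0.8329  6.661 ] turn [-0.0001 -0.0003  0.0074] F [ 0.2622  0.2725 -0.3203] tcp [ 0.4898 -0.171   0.1416] -2.8932180866912657e-05 0.014 2.0
```

Call:
servo_tool(translation=[[-0.85, -0.85, 1], [-0.1, -0.1, 2], [0, 0, 1], [0, 0, 0], [0, 0, 0]], turn=[[0, 0, 0.007], [0, 0, 0], [0, 0, 0], [0, 0, 0], [0, 0, 0]], grip=[-1, -1, -1, -1, -1])

```text
time: 2.42
tcp_pos: [0.4785, -0.1789, 0.1048]
tool_rot: [0.727, 0.687, 0.001, 0.002]
contact_force: [0.1, -0.4, -0.7]
finger_gap: -0.0002
```

```bash
python3 go.py .481 -.179 .072; python3 - <<'E'
from cell import viewer; import cv2
cv2.imwrite("pics/s1.png",cv2.cvtColor(viewer.capture("side"),cv2.COLOR_RGB2BGR))
E
```

```text
cm [0.0059 0.2361 3.2818] turn [0.0043 0.001  0.0015] F [ 0.143  -0.3734 -0.6892] tcp [ 0.4785 -0.1789  0.1048] -0.00023740731781711683 0.014 2.4167
```

View pics/s1.png

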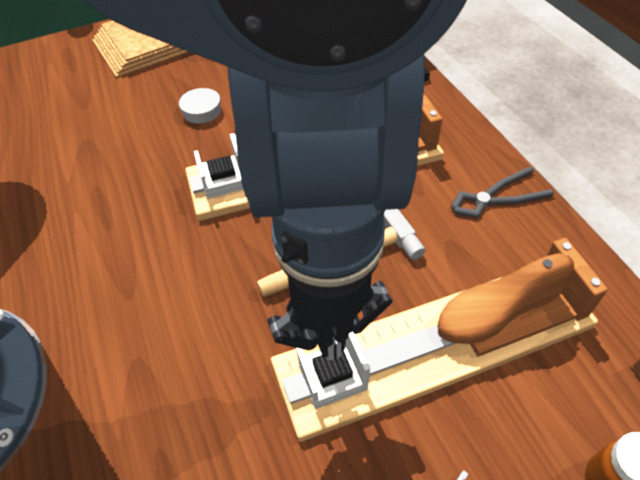

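Fingertips are above the button at about (335,365). The shut finger linkage flares out along the rail and could hit the 85 mm plate. I'll turn the tool by −90° so the jaws lie across the rail.

Call:
servo_tool(translation=[[0, 0, -0.2], [0, 0, 0], [0, 0, 0], [0, 0, 0], [0, 0, 0], [0, 0, 0], [0, 0, 0], [0, 0, 0]], turn=[[0, 0, -0.12], [0, 0, -0.12], [0, 0, -0.12], [0, 0, -0.12], [0, 0, -0.12], [0, 0, -0.12], [0, 0, -0.12], [0, 0, -0.12]], grip=[-1, -1, -1, -1, -1, -1, -1, -1])

```text
time: 3.13
tcp_pos: [0.4842, -0.1792, 0.1161]
tool_rot: [0.312, 0.95, -0.0, 0.008]
contact_force: [0.3, -0.1, -0.6]
finger_gap: 0.0004
```

```bash
sed -i 's/Rd=.*/Rd=np.column_stack([-X,np.cross([0,0,-1],-X),[0,0,-1]])/' go.py; sed -i '$a print(o["q"])' go.py; python3 go.py .481 -.179 .072
```

```text
cm [ 0.3329 -0.1962  4.4073] turn [ 0.0004  0.0154 -0.5752] F [ 0.2756 -0.0888 -0.5999] tcp [ 0.4842 -0.1792  0.1161] 0.00043243894214698743 0.014 3.1333
[-0.3547  0.2939 -0.2625  0.9991  0.0006  0.2789]
```

Call:
servo_tool(translation=[[0, 0, 0], [0, 0, 0], [0, 0, 0], [0, 0, 0], [0, 0, 0], [0, 0, 0]], turn=[[0, 0.015, -0.12], [0, 0, -0.12], [0, 0, -0.12], [0, 0, -0.12], [0, 0, -0.05], [0, 0, 0]], grip=[-1, -1, -1, -1, -1, -1])

```text
time: 3.63
tcp_pos: [0.4885, -0.1794, 0.1232]
tool_rot: [0.037, 0.999, 0.001, 0.005]
contact_force: [0.2, -0.2, -1.1]
finger_gap: -0.0002
```

```bash
python3 go.py .481 -.179 .078
```

```text
cm [ 0.7926 -0.023   4.5102] turn [ 0.0015  0.0094 -0.015 ] F [ 0.2281 -0.2353 -1.0654] tcp [ 0.4885 -0.1794  0.1232] -0.0001904818015341324 0.014 3.6333
[-0.3543  0.302  -0.2322  1.028   0.0041 -0.2808]
```

Call:
servo_tool(translation=[[0.8, 0, 1.5], [0.1, 0, 1.5], [0, 0, 1], [0, 0, 0.5], [0, 0, 0], [0, 0, 0]], turn=[[0.001, 0.009, -0.015], [0, 0, 0], [0, 0, 0], [0, 0, 0], [0, 0, 0], [0, 0, 0]], grip=[-1, -1, -1, -1, -1, -1])

```text
time: 4.13
tcp_pos: [0.483, -0.1792, 0.0809]
tool_rot: [0.033, 0.999, -0.001, 0.003]
contact_force: [0.3, -0.7, 0.1]
finger_gap: 0.0
```

```bash
python3 go.py .481 -.179 .072; python3 cap.py c
```

```text
cm [0.2072 0.0098 0.8885] turn [-0.0014  0.0066 -0.0079] F [ 0.3242 -0.7425  0.0904] tcp [ 0.483  -0.1792  0.0809] 3.7449293764432634e-05 0.014 4.1333
[-0.3556  0.3293 -0.3097  0.925   0.0005 -0.2893]
[ 0.41465755 -0.17454091  0.20870962] 0.005835035606913109
```

View pics/c.png

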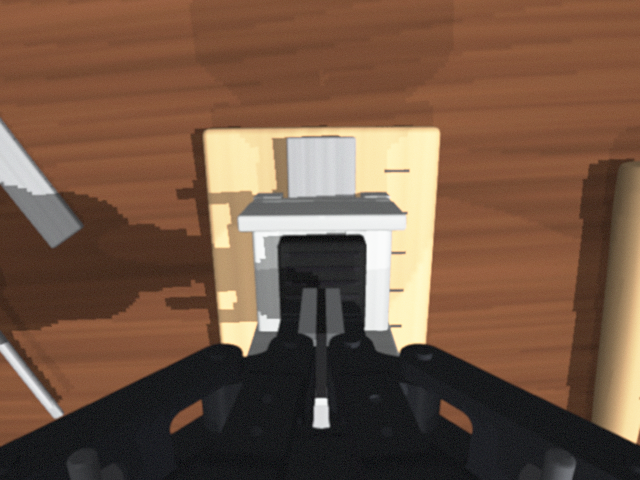

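The wrist view shows the tips at (320,290), centred over the pad (columns 280–365) and clear of the walls. Now I descend onto it.

Call:
servo_tool(translation=[[0.15, 0, 0.5], [0, 0, 0.4], [0, 0, 0.3], [0, 0, 0.3]], turn=[[0, 0.006, -0.008], [0, 0, 0], [0, 0, 0], [0, 0, 0]], grip=[-1, -1, -1, -1])

```text
time: 4.52
tcp_pos: [0.4831, -0.1797, 0.067]
tool_rot: [0.029, 1.0, -0.001, 0.002]
contact_force: [-0.7, 0.7, 10.0]
finger_gap: -0.0004
```

Call:
servo_tool(translation=[[0, 0, 0.3], [0, 0, 0.3]], turn=[[0, 0, 0], [0, 0, 0]], grip=[-1, -1])

```text
time: 4.68
tcp_pos: [0.4839, -0.1798, 0.0615]
tool_rot: [0.029, 1.0, -0.001, 0.003]
contact_force: [-0.9, 1.4, 11.6]
finger_gap: -0.0001
```

Call:
servo_tool(translation=[[0, 0, 0.3], [0, 0, 0.3]], turn=[[0, 0, 0], [0, 0, 0]], grip=[-1, -1])

```text
time: 4.85
tcp_pos: [0.4895, -0.1808, 0.0605]
tool_rot: [0.029, 1.0, -0.002, 0.009]
contact_force: [-1.4, 10.2, 56.4]
finger_gap: -0.0001
```

```bash
python3 go.py .585 -.185 .0605
```

```text
cm [-9.5532  0.1303  0.1735] turn [-0.0038  0.0181  0.0009] F [-1.3982 10.2399 56.4086] tcp [ 0.4895 -0.1808  0.0605] -5.4367674576451044e-05 0.014 4.85
[-0.3547  0.3523 -0.3344  0.8657  0.0016 -0.2971]
```

Call:
servo_tool(translation=[[-0.2, 0, 0.05], [-0.4, 0, 0.12]], turn=[[0, 0.012, 0], [0, 0, 0]], grip=[-1, -1])

```text
time: 5.02
tcp_pos: [0.4982, -0.1808, 0.062]
tool_rot: [0.029, 1.0, -0.002, 0.006]
contact_force: [-2.1, 3.1, 10.9]
finger_gap: -0.0001
```

Call:
servo_tool(translation=[[-0.2, 0, 0.25], [-0.4, 0, 0.22]], turn=[[0, 0, 0], [0, 0, 0]], grip=[-1, -1])

```text
time: 5.18
tcp_pos: [0.5079, -0.1815, 0.0607]
tool_rot: [0.028, 1.0, -0.002, 0.01]
contact_force: [-1.4, 5.4, 38.6]
finger_gap: -0.0004
```

```bash
python3 go.py .585 -.185 .0605;python3 - <<'E'
from cell import viewer; import cv2
i=cv2.cvtColor(viewer.capture("side"),cv2.COLOR_RGB2BGR)[260:440,260:620]
cv2.imwrite("pics/s2.png",cv2.resize(i,None,fx=2.2,fy=2.2,interpolation=cv2.INTER_CUBIC))
E
```

```text
cm [-7.719   0.0857  0.1775] turn [-0.0034  0.0206  0.0017] F [-1.4468  5.3865 38.5952] tcp [ 0.5079 -0.1815  0.0607] -0.0003780093105771137 0.014 5.1833
[-0.3446  0.382  -0.2894  0.8788  0.0025 -0.2878]
```

View pics/s2.png

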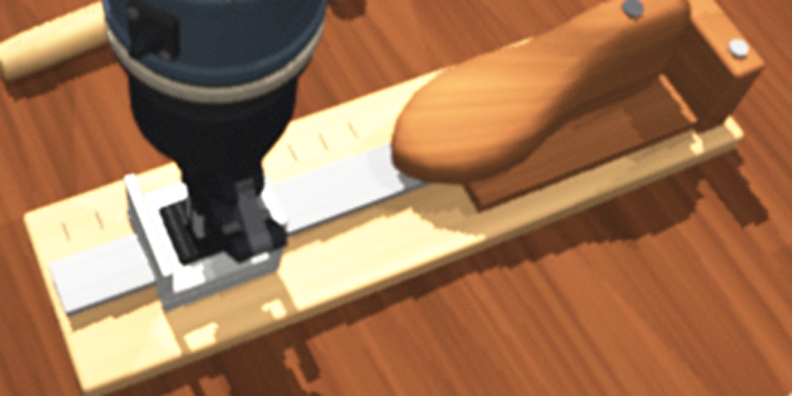

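The stop is riding along with the fingertips; its plate is still well short of the toe. I continue sliding.

Call:
servo_tool(translation=[[-0.7, 0, 0.17], [-0.7, 0, 0.17], [-0.7, 0, 0.17]], turn=[[0, 0.01, 0], [0, 0.01, 0], [0, 0, 0]], grip=[-1, -1, -1])

```text
time: 5.48
tcp_pos: [0.5342, -0.1829, 0.0608]
tool_rot: [0.028, 1.0, -0.002, 0.006]
contact_force: [-2.6, 3.6, 25.7]
finger_gap: -0.0003
```

Call:
servo_tool(translation=[[-0.6, 0, 0.17], [-0.6, 0, 0.17], [-0.6, 0, 0.17]], turn=[[0, 0.003, 0], [0, 0.003, 0], [0, 0.003, 0]], grip=[-1, -1, -1])

```text
time: 5.73
tcp_pos: [0.5579, -0.1842, 0.0609]
tool_rot: [0.028, 1.0, -0.002, 0.006]
contact_force: [-1.5, 3.3, 21.6]
finger_gap: 0.0001
```

```bash
python3 go.py .585 -.185 .0605;python3 - <<'E'
from cell import viewer; import cv2,numpy as np
im=cv2.cvtColor(viewer.capture("side"),cv2.COLOR_RGB2BGR);cv2.imwrite("pics/s3full.png",im)
f=lambda i:cv2.resize(i,None,fx=3,fy=3,interpolation=cv2.INTER_CUBIC)
cv2.imwrite("pics/s3.png",np.hstack([f(cv2.imread("pics/side0.png")[310:420,270:390]),f(im[290:400,320:460])]))
E
```

```text
cm [-2.7062  0.0705  0.0743] turn [-0.0041  0.013   0.0028] F [-1.5008  3.3332 21.6329] tcp [ 0.5579 -0.1842  0.0609] 0.000145492707412946 0.014 5.7333
[-0.3186  0.4758 -0.1413  0.9401 -0.0006 -0.2628]
```

View pics/s3.png

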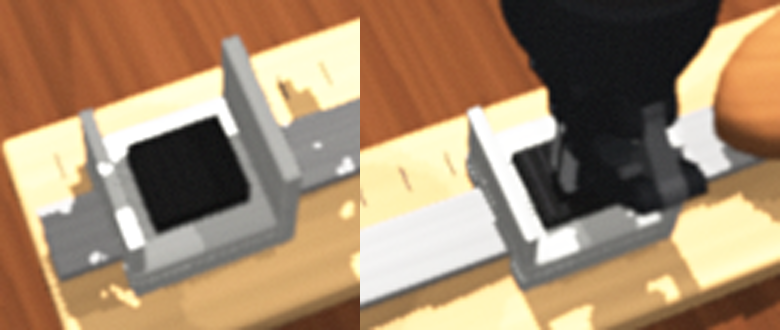

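```bash
python3 - <<'E'
from h import *; from cell import viewer
s=viewer.get_calibration("side")
for p,q,z in(((316,406),(374,385),.022),((298.3,346.7),(357.7,326),.069)):
    P,Q=plane(s,p,z),plane(s,q,z); print(P,Q,np.linalg.norm(Q-P))
E
```

```text
[ 0.44593621 -0.20689053  0.022     ] [ 0.51976608 -0.21157004  0.022     ] 0.07397801441387179
[ 0.44949601 -0.15006475  0.069     ] [ 0.52433628 -0.15399171  0.069     ] 0.0749432278304022
```

The stop moved 74.5 mm and the tip 74.4 mm, so there was no slip. About 34 mm remains.

Call:
servo_tool(translation=[[-0.6, 0, 0.18], [-0.6, 0, 0.18], [-0.4, 0, 0.18]], turn=[[0, 0.006, 0], [0, 0.003, 0], [0, 0.003, 0]], grip=[-1, -1, -1])

```text
time: 6.03
tcp_pos: [0.5802, -0.1854, 0.0609]
tool_rot: [0.028, 1.0, -0.003, 0.006]
contact_force: [-1.5, 3.2, 22.2]
finger_gap: 0.0004
```

Call:
servo_tool(translation=[[-0.2, 0, 0.18]], turn=[[0, 0.003, 0]], grip=[-1])

```text
time: 6.12
tcp_pos: [0.5843, -0.1857, 0.0609]
tool_rot: [0.027, 1.0, -0.003, 0.007]
contact_force: [-0.7, 3.2, 22.9]
finger_gap: 0.0001
```

Call:
servo_tool(translation=[[-0.1, 0, 0.17]], turn=[[0, 0.003, 0]], grip=[-1])

```text
time: 6.2
tcp_pos: [0.5872, -0.1858, 0.0609]
tool_rot: [0.027, 1.0, -0.003, 0.007]
contact_force: [-2.1, 3.3, 21.1]
finger_gap: 0.0
```

Call:
servo_tool(translation=[[-0.05, 0, 0.17]], turn=[[0, 0.003, 0]], grip=[-1])

```text
time: 6.28
tcp_pos: [0.5895, -0.186, 0.0609]
tool_rot: [0.027, 1.0, -0.003, 0.007]
contact_force: [-1.7, 3.4, 21.7]
finger_gap: 0.0004
```

```bash
python3 go.py .592 -.185 .0605;python3 - <<'E'
from cell import viewer; import cv2,numpy as np
from h import *
f=lambda i:cv2.resize(i,None,fx=3,fy=3,interpolation=cv2.INTER_CUBIC)
A=cv2.cvtColor(viewer.capture("side"),cv2.COLOR_RGB2BGR);B=cv2.cvtColor(viewer.capture("scene"),cv2.COLOR_RGB2BGR)
cv2.imwrite("pics/s4.png",np.hstack([f(A[270:400,340:480]),f(B[190:320,80:200])]))
E
```

```text
cm [-0.2425  0.1103  0.0427] turn [-0.0056  0.0148  0.0042] F [-1.6797  3.4222 21.6858] tcp [ 0.5895 -0.186   0.0609] 0.00042213921581209707 0.014 6.2833
[-0.3047  0.5314 -0.0497  0.974  -0.0018 -0.2504]
```

View pics/s4.png

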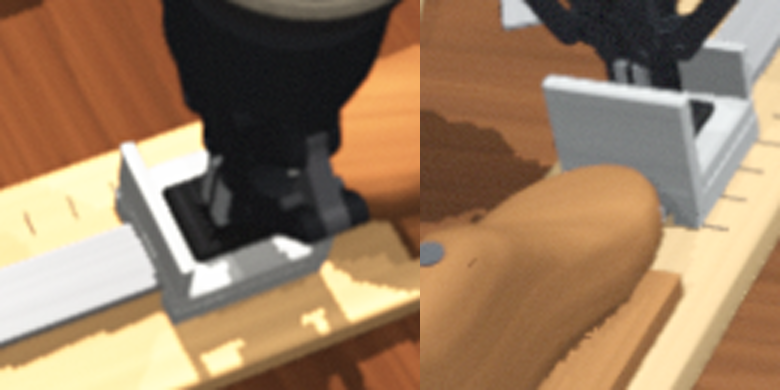

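The plate is right at the toe with a small gap left. I'll creep and watch Fx.

Call:
servo_tool(translation=[[0, 0, 0.17]], turn=[[0, 0.003, 0]], grip=[-1])

```text
time: 6.47
tcp_pos: [0.5912, -0.1861, 0.0609]
tool_rot: [0.027, 1.0, -0.003, 0.008]
contact_force: [-1.9, 3.6, 20.3]
finger_gap: 0.0001
```

Call:
servo_tool(translation=[[0.05, 0, 0.17]], turn=[[0, 0.003, 0]], grip=[-1])

```text
time: 6.55
tcp_pos: [0.5921, -0.1861, 0.0609]
tool_rot: [0.027, 1.0, -0.003, 0.008]
contact_force: [-4.1, 2.9, 23.7]
finger_gap: 0.0002
```

Call:
servo_tool(translation=[[0.05, 0, 0.17]], turn=[[0, 0.003, 0]], grip=[-1])

```text
time: 6.63
tcp_pos: [0.5928, -0.1862, 0.0609]
tool_rot: [0.027, 1.0, -0.003, 0.008]
contact_force: [-5.9, 3.0, 24.7]
finger_gap: -0.0001
```

```bash
python3 go.py .592 -.185 .0605;python3 - <<'E'
from cell import viewer; import cv2,numpy as np
f=lambda i:cv2.resize(i,None,fx=3,fy=3,interpolation=cv2.INTER_CUBIC)
B=cv2.cvtColor(viewer.capture("scene"),cv2.COLOR_RGB2BGR); O=cv2.imread("pics/scene0.png")
cv2.imwrite("pics/s5.png",np.hstack([f(O[230:380,20:150]),f(B[230:380,20:150])]))
E
```

```text
cm [0.0834 0.1116 0.0338] turn [-0.0062  0.0159  0.0047] F [-5.8683  3.0453 24.6719] tcp [ 0.5928 -0.1862  0.0609] -7.352654508488081e-05 0.014 6.6333
[-0.3033  0.5364 -0.0415  0.976  -0.0021 -0.2495]
```

View pics/s5.png

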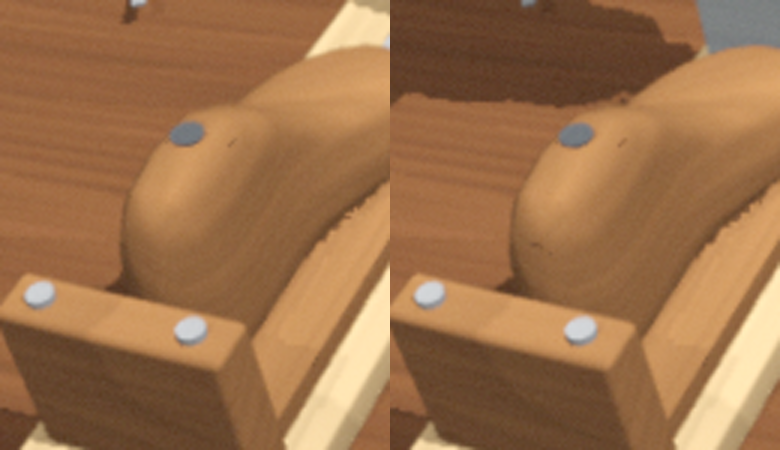

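Contact: Fx rose from −1.9 to −5.9 N at the predicted spot, while the last moved less than 1 px. I let go straight up.

Call:
servo_tool(translation=[[0.05, 0, -1], [0, 0, -2.5], [0, 0, -3], [0, 0, -3.5], [0, 0, -3], [0, 0, 0]], turn=[[0, 0, 0], [0, 0, 0], [0, 0, 0], [0, 0, 0], [0, 0, 0], [0, 0, 0]], grip=[-1, -1, -1, -1, -1, -1])

```text
time: 7.18
tcp_pos: [0.5895, -0.1847, 0.1948]
tool_rot: [0.027, 1.0, -0.003, 0.007]
contact_force: [1.3, -0.3, 0.9]
finger_gap: -0.0
```

Call:
servo_tool(translation=[[3.5, 0, -1.5], [3.5, 0, 0], [3.5, 0, 0], [3.5, 0, 0], [3.5, 0, 0], [0, 0, 0], [0, 0, 0]], turn=[[0, 0, 0], [0, 0, 0], [0, 0, 0], [0, 0, 0], [0, 0, 0], [0, 0, 0], [0, 0, 0]], grip=[-1, -1, -1, -1, -1, -1, -1])

```text
time: 7.77
tcp_pos: [0.4079, -0.1741, 0.2032]
tool_rot: [0.027, 1.0, -0.003, 0.006]
contact_force: [0.8, -0.3, -0.4]
finger_gap: 0.0001
```

```bash
python3 go.py .592 -.185 .0605;python3 - <<'E'
from cell import viewer; import cv2,numpy as np
f=lambda i:cv2.resize(i,None,fx=2,fy=2,interpolation=cv2.INTER_CUBIC)
A=cv2.cvtColor(viewer.capture("side"),cv2.COLOR_RGB2BGR);B=cv2.cvtColor(viewer.capture("scene"),cv2.COLOR_RGB2BGR)
cv2.imwrite("pics/s6.png",np.hstack([f(A[210:430,360:600]),f(B[180:400,20:180])]))
E
```

```text
cm [-18.2559  -0.0269  14.5112] turn [-0.0051  0.0129  0.005 ] F [ 0.8193 -0.2691 -0.399 ] tcp [ 0.4079 -0.1741  0.2032] 0.00014675313281037848 0.014 7.7667
[-0.4031  0.0979 -0.2782  1.1809 -0.0004 -0.3496]
```

The picture limit is reached, so I'll check numerically instead.

```bash
python3 - <<'E'
from cell import viewer; import cv2
from h import *
s=viewer.get_calibration("side");c=viewer.get_calibration("scene")
A=cv2.cvtColor(viewer.capture("side"),cv2.COLOR_RGB2BGR);B=cv2.cvtColor(viewer.capture("scene"),cv2.COLOR_RGB2BGR);A0=cv2.imread("pics/side0.png");B0=cv2.imread("pics/scene0.png")
def blob(im,P):
    u,v=proj(s,P)[0].astype(int); r=im[v-30:v+30,u-30:u+30]; m=(r.max(2)<60).astype(np.uint8)
    n,l,st,ce=cv2.connectedComponentsWithStats(m); k=1+st[1:,4].argmax(); return ce[k]+[u-30,v-30],st[k,4]
p0,a0=blob(A0,[.481,-.179,.055]);p1,a1=blob(A,[.590,-.1855,.055])
P0,P1=plane(s,p0,.055),plane(s,p1,.055);print("pad",P0,a0,P1,a1,np.linalg.norm(P1-P0))
def shift(i0,i1,x,y,w,h):
    r=cv2.matchTemplate(i1[y-8:y+h+8,x-8:x+w+8],i0[y:y+h,x:x+w],cv2.TM_CCOEFF_NORMED);_,v,_,l=cv2.minMaxLoc(r);return l[0]-8,l[1]-8,round(v,3)
print("last scene",shift(B0,B,65,260,35,40),"last side",shift(A0,A,530,252,35,30),"spare scene",shift(B0,B,435,175,55,60),"spare side",shift(A0,A,192,148,55,50))
E
```

```text
pad [ 0.47714415 -0.1843678   0.055     ] 995 [ 0.58499418 -0.19076533  0.055     ] 890 0.10803961013982542
last scene (-1, 1, 0.979) last side (0, 0, 0.992) spare scene (0, 0, 0.999) spare side (-8, 3, 0.219)
```

```bash
python3 - <<'E'
from cell import viewer; import cv2
from h import *
s=viewer.get_calibration("side")
A=cv2.cvtColor(viewer.capture("side"),cv2.COLOR_RGB2BGR);cv2.imwrite("pics/s7.png",A);S3=cv2.imread("pics/s3full.png");A0=cv2.imread("pics/side0.png")
X=np.array([np.cos(.0585),-np.sin(.0585),0])
def test(I,p,z,g,w=11):
    P=plane(s,p,z); best=[]
    for d in np.arange(g-.008,g+.008,.0005):
        # warp local patch: plane-induced by small displaced grid
        e=np.array([[0,0,0],[.01,0,0],[0,.01,0]]);a=proj(s,P+e).astype(np.float32);b=proj(s,P+d*X+e).astype(np.float32)
        M=cv2.getAffineTransform(b,a); W=cv2.warpAffine(A,M,(640,480))
        u,v=map(int,p); q=lambda i:cv2.cvtColor(i,cv2.COLOR_BGR2GRAY)[v-w:v+w,u-w:u+w]
        best.append((cv2.matchTemplate(q(W),q(I),cv2.TM_CCOEFF_NORMED)[0,0],d))
    print(max(best))
test(S3,(374,385),.022,.035);test(S3,(357.7,326),.069,.035)
test(A0,(316,406),.022,.109);test(A0,(298.3,346.7),.069,.109)
test(A0,(331,368),.055,.109,20)
E
```

```text
(np.float32(0.97114205), np.float64(0.03500000000000001))
(np.float32(0.99196386), np.float64(0.03400000000000001))
(np.float32(0.6805576), np.float64(0.10950000000000001))
(np.float32(0.95434314), np.float64(0.10550000000000001))
(np.float32(0.9419215), np.float64(0.10850000000000001))
```

```bash
python3 -c "
from cell import arm; o=arm.get_obs(); print(o['time'],o['contact_force'],arm.finish_job())"
```

```text
the job is handed in; nothing more can be done
8.0167 [-0.12714301 -0.5453162   0.6424823 ] None
```

The toe stop now sits against the toe of the last, and I handed the job in at 8.0 s with the arm clear of everything. I pressed the thumb button with the shut fingertips, slid the stop about 109 mm to the toe, then lifted straight off so it could lock.

**Contact:** the force along the rail rose from about 1.9 N to 5.9 N at the place I had predicted from the images. The later check by image matching put the stop within about 1 mm of that spot, with single readings from 105.5 to 109.5 mm of travel.

**Last and empty gauge:** the last shifted by no more than 1 pixel in the scene view (roughly 1.5 mm, within its play) and not at all in the side view. The empty gauge's stop did not move in the scene view. Its side-view match failed, probably because the arm was in the way.

**Weak points:**
- **Press overshoot:** the downward press reached 56 N at its peak, and the tool and stop crept about 6 mm forward while the button was fully down.
- **Lighter press:** for one short stretch the press eased to about 11 N, with the button roughly 7 of its 8 mm down. That is still well past the point where the stop slides freely.
- **Not confirmed by eye:** I had used all 12 pictures, so I checked the final state only by measurement. I did not directly test that the stop had locked.

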